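# Clip the power module into the test cradle

## Robot

A 7-joint arm with a two-finger parallel gripper is mounted at the origin on the work surface. World frame = base frame: x ahead of the robot, y to its left, z up, the work surface at z = 0. Lengths are in mm, angles in degrees, forces in N, time in s.
With the tool pointing down it reaches from about 400 to 850 mm from the base axis. Payload 4.5 kg.
Tool frame: the origin (TCP) lies midway between the tips of the shut fingers; the grasp point (between the pads) lies manip.hold_point_z behind it (manip.hold_point_z is the distance from the TCP to the grasp point, in mm); z points along the fingers, y is the line along which they close (so a half turn about z gives the same grasp; the last joint's range is limited). The gripper opens to 85 mm and grips with 20 to 120 N. Pads are 22 mm wide; open, the fingers measure 114 mm over their backs; the gripper's body (76 mm by 85 mm) begins 54 mm behind the grasp point. The pads swing forward as they close: fully open they stand 13 mm farther back than shut.
Start: joints at [-62.865, 39.483, -11.15, 89.685, 9.013, 51.709, -12.324], TCP at [266.084, 565.556, 231.317] pointing down, gripper open.
Joint ranges: [-172.22, 172.22], [-26.19, 119.32], [-84.43, 86.54], [7.71, 146.69], [-57.33, 237.33], [2.42, 119.75], [-152.13, 152.13]. Speed limits (degrees/s): [147.25, 147.25, 180, 180, 180, 180, 180].

## Interface

Orientations are given as a 3x3 rotation matrix whose columns are the frame's x, y, z axes.
In Python, from workcell import manip gives the robot as it stands. The module is installed in compiled form; this text tells all that it offers.
- The arm moves only by the tool move_arm, never from a script. Its argument "commands" is a list of rows, each an object with "travel": the shift along the tool's x, y, z in m, a list of three; "rotation": the turn, a rotation vector about the tool's x, y, z in degrees, a list of three; "gripper": the finger opening in m, from 0 to 0.0854. A call has 1 to 5 rows; each row is the pose to reach, as a shift and turn from the pose commanded when the call began, along the tool's axes at that moment; what a row does not reach only later rows make up. A row lasts 1/8 s, in which the tool goes at most 62.5 mm and 10.7 degrees, less where a joint would pass 70% of its speed; a pose out of reach is approached as far as the arm can. A call with a gripper value outside its range is refused whole. The fingers move at their own pace and stop on an object; "force" is the grip in N (left out, the last holds). Time passes only in rows, so rows that repeat a pose let the fingers close. It gives the time, the measured TCP pose, the force, the opening and the grip force at its end, in the units of the state.
- manip.get_obs(): the state, without advancing time (a new reading comes with each control period).
- manip.camera(name): name is "side" or "top"; returns the picture (420x560x3 uint8, blue, green, red); there is no depth.
- manip.camera_params(name): a dict with "vfov" (degrees; the focal length in pixels is half the picture's height over the tangent of half this angle, whatever the lens; pixels are square), "cx", "cy" (the principal point, pixels), "xyz" and "attitude" of the camera in the world. Camera axes: x right, y down, z forward; pixel columns grow to the right and rows downward; lengths in mm; the calibration is good to about 2 mm. A picture is of the moment at which its call begins. camera_params takes no time and is no camera call.
- manip.finish_job(): hands the job in; it is judged then, once.
The state is a dict: "time": time; "joint_pos": joint angles; "joint_velocities": joint speeds; "joint_efforts": joint torques, N m; "ee_pos": TCP position; "ee_rot": TCP orientation; "ft_force": force on the tool from outside, world axes, zero at the start; "torque": the same for the moment, N m; "finger_gap": opening from 0.0 (shut) to 1.0 (fully open); "gripper_force": force on a finger pad.
Only numpy, scipy, OpenCV 4.12 (cv2) and the standard library are available. Lean on these libraries where they do the work, as an engineer would, in place of code of your own. Each camera call takes 0.05 s, during which the arm holds its last target. There are 200 camera calls.

## Task

Lay the blue-framed power module into the black test cradle and press down on each of its ends in turn, gently, until that end's red spring clip has snapped over it and the end is firmly down on the grey bed, so that the module is fully home and held by both clips. Feel for the stop and do not force it: the module must not be pressed hard on the bed. Leave everything else on the bench where it is.

Things in the scene. Friction and masses are not known exactly. Their poses are not given: they have to be found in the camera images.
- module: Blue-framed power module (green board, white press pads, finned heatsink), 100 to 210 g, flat on the bench. Origin: centre of its underside; z up, y along its length; half a turn makes no difference. Frame 46 (x) x 104 (y) x 10 high; a round steel catch bar (5 thick, 35 wide, axis at z 2.5, y +-57.5) stands off each end: 120 long over all. Black-framed old_module is a look-alike to leave alone.
- heatsink (a point): Centre of the top of the module's aluminium heatsink, at module (0, 0, 28) mm. The heatsink is 26 across (x), 40 long (y), z 10 to 28, and is the place to grip, across x.
- pad_p (a point): Centre of the white 22 mm square press pad at module (0, 38, 10) mm, flush with the frame's top: the place to press the +y end.
- pad_m (a point): Centre of the other press pad, at module (0, -38, 10) mm: the place to press the -y end.
- end_p (a point): Point on the underside of the +y catch bar, at module (0, 57.5, 0) mm.
- end_m (a point): Point on the underside of the -y catch bar, at module (0, -57.5, 0) mm.
- cradle: Black test cradle, fixed, a red clip at each end, on rubber levelling feet: its underside is 0 to 8 mm above the bench. Base 66 (x) x 190 (y) x 9, on it a grey bed; origin: centre of the underside, z up, y lengthwise. Four grey side guides at y = +-44 (each 16 long), inner faces at x = +-24.2 up to z 30, flaring to 30 at z 39. The module lies between them, y along y, either way.
- bed: Hard grey plate 46 (x) x 124 (y) x 3 fixed in the cradle, its top at cradle z 12: what the module stops on when fully home. More than 23 N between module and bed counts as forcing; the two shut clips alone already hold it down with about 13 N, so add little. Origin: centre of its underside, cradle (0, 0, 9) mm.
- seat (a point): Centre of the bed's top, cradle (0, 0, 12) mm, cradle axes: where the origin of the module belongs when fully home. Laid in loosely, the module rests level on the two clip ramps, its underside about 7 mm above this point, already between the side guides.
- clip_left (a joint): Outward slide (m) of the red spring clip at the cradle's +y end: 0 at rest, below 0.0015 snapped shut, up to 0.006. Pressing this end down pushes it out: the force at the pad grows over several mm to a peak of about 5 to 14 N (more if fast), drops as the bar passes the nose (slide about 0.0025), and the clip snaps back over the bar. Then the bed stops it: force climbs steeply.
- clip_right (a joint): The same for the clip at the cradle's -y end. After the peak the force drops to almost nothing, but the bar can hang on the nose by friction 1 to 3 mm above home, half latched, and stay so if let go: press on lightly until the clip has sprung back and the firm bed is felt (the force rises again, by 3 N or more within 0.3 mm).
- clip_left_lip (a point): Middle of the inner edge of the +y clip's wedge nose, at cradle (0, 57.5, 16.7) mm at rest, nose 26 wide (x). From this edge a ramp rises outward at 60 degrees to z 27, y 63.5, and the underside falls outward at 30 degrees.
- clip_right_lip (a point): The same on the -y clip, at cradle (0, -57.5, 16.7) mm at rest.
- old_module: Bystander: look-alike module, same sizes, black frame, brown board, grey pads. Leave alone.
- spray_can: Bystander: can with orange label, 58 across, 190 tall.
- flux_jar: Bystander: amber jar, 52 across, 70 tall.
- screwdriver: Bystander: screwdriver lying flat.
- brush: Bystander: brush lying flat.
- solder_spool: Bystander: steel spool, 52 across, 34 tall.
- tip_tray: Bystander: small white open tray, 70 x 50 x 25.
- cup: Bystander: grey cup, 72 across, 85 tall.
Things that resemble listed ones, but are neither listed nor needed, are in the scene too. Leave any purple look-alike of the module alone.

How it is judged (in metres and radians):
At the end, for the whole second after the job is handed in: Module centred in the cradle (within 4 mm, lengthwise within 0.08 rad), both ends' undersides within 1 mm of the bed, both clips snapped back (within 1.6 mm of rest) over the catch bars, at rest, nothing touched (horizontal distance between module and cradle below 0.004 m and angle between the y axis of module and the y axis of cradle, either way round below 0.08 rad and z of each of end_p, end_m in the frame of seat below 0.001 m and value of joint each of clip_left, clip_right below 0.0016 m and linear speed of module below 0.02 m/s).
It fails at once if the module is pressed on the bed with more than 23 N (contact force between module and bed above 23 N).
It fails at once if the robot strikes or presses the cradle with more than 25 N (contact force between the arm and cradle above 25 N).
It fails at once if another thing on the bench is shifted more than 15 mm (distance of any of old_module, spray_can, flux_jar, screwdriver, brush, solder_spool, tip_tray, cup from where it was at the start of the episode above 0.015 m).
It also fails if it takes over 72 s, if anything falls off the work surface, if the arm or the gripper's body presses on something with over 40 N, if the wrist force passes 120 N, or if a joint passes its speed limit or range.

## Working session

There is one attempt and no reset: what is moved stays moved. The work goes in short steps, Python scripts to look and compute and a tool call to move; the robot and the scene stay as the last step left them, time stands still between calls to the robot, and variables do not carry over. Pictures are saved under pics/ and viewed, at most 10 in all, crops included, and the job is handed in when it is done.

Besides the shell and the picture viewer there is one more tool, called as name(argument=value, ...), one argument or row to a line, values as JSON. move_arm: Moves the arm, as the interface text tells. Its arguments: {"type":"object","properties":{"commands":{"type":"array"},"force":{"type":"number"}},"required":["commands"]}

```bash
mkdir -p pics
python3 - <<'E'
from workcell import manip
import cv2
for n in ("top","side"):
    cv2.imwrite(f"pics/{n}1.png",manip.camera(n)); print(n,manip.camera_params(n))
o=manip.get_obs(); print(o, manip.hold_point_z)
E
```

```text
top {'vfov': 50.769815750331986, 'cx': 280.4425308947489, 'cy': 213.57600483822156, 'xyz': array([ 346.16533775,   54.79113064, 1456.5331415 ]), 'attitude': array([[ 0.01219502, -0.99301637,  0.11734463],
       [-0.9996573 , -0.00938892,  0.02443644],
       [-0.02316404, -0.11760242, -0.99279056]])}
side {'vfov': 49.390635294252775, 'cx': 281.79993101474594, 'cy': 211.6163406465259, 'xyz': array([ -10.78497255, -596.8857171 , 1015.90400228]), 'attitude': array([[ 7.98923056e-01, -4.59435942e-01,  3.88124420e-01],
       [-6.01433227e-01, -6.10133267e-01,  5.15766876e-01],
       [-1.54220227e-04, -6.45488971e-01, -7.63769576e-01]])}
{'time': 0.1, 'joint_pos': array([-62.86370412,  39.5273006 , -11.14630941,  89.74067935,
         9.01349159,  51.7070239 , -12.32298902]), 'joint_velocities': array([ 0.01097501, -0.13650763,  0.03012062, -0.08071838,  0.07539225,
       -0.00992864, -0.03065514]), 'joint_efforts': array([-3.16760372e-03, -5.40609276e+01, -1.27091456e+00, -1.58987617e+01,
        9.49624926e-03,  4.38316609e-03, -1.60186318e-05]), 'ee_pos': array([265.89350168, 564.97628038, 230.56824292]), 'ee_rot': array([[-9.04883771e-01,  4.25658336e-01, -5.85069066e-04],
       [ 4.25658722e-01,  9.04882511e-01, -1.51437837e-03],
       [-1.15189010e-04, -1.61937616e-03, -9.99998682e-01]]), 'ft_force': array([ 0.45951343, -0.28788223,  0.41710013]), 'torque': array([ 0.00170256, -0.00135944, -0.02371681]), 'gripper_force': 0.0, 'finger_gap': 1.000345651460791} 18.700000000000003
```

View pics/top1.png

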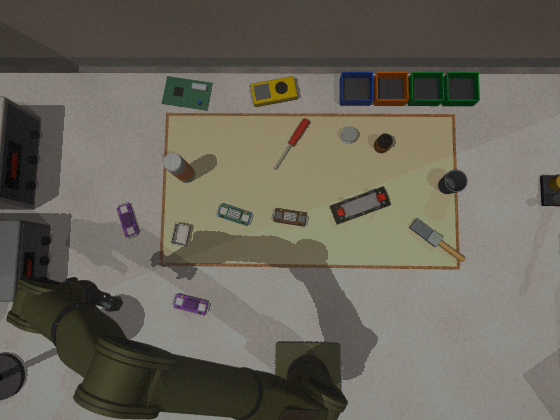

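View pics/side1.png

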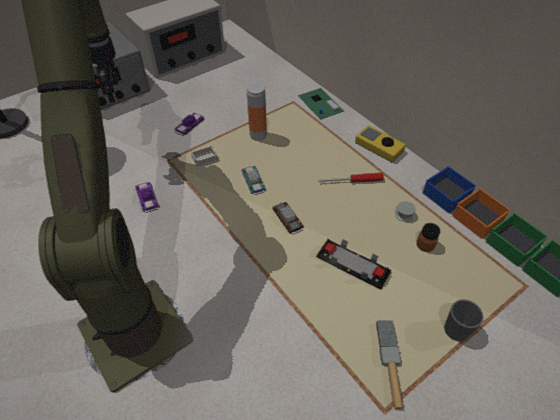

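Top view: the blue/teal module is near (235,214), old_module near (290,216) and the cradle near (360,205). In the side view the module is near (253,179) and the cradle near (353,263). I'll enlarge these.

```bash
cat > h.py <<'E'
import numpy as np, cv2
from workcell import manip
def ray(n,u,v):
    p=manip.camera_params(n); f=210/np.tan(np.radians(p["vfov"])/2)
    return np.array(p["xyz"]), np.array(p["attitude"])@np.array([(u-p["cx"])/f,(v-p["cy"])/f,1])
def at(n,u,v,z):
    o,d=ray(n,u,v); return o+d*(z-o[2])/d[2]
def proj(n,P):
    p=manip.camera_params(n); f=210/np.tan(np.radians(p["vfov"])/2)
    c=np.array(p["attitude"]).T@(np.array(P,float)-p["xyz"]); return f*c[:2]/c[2]+[p["cx"],p["cy"]]
def crop(img,u,v,w,h,s):
    c=cv2.resize(img[v:v+h,u:u+w],None,fx=s,fy=s,interpolation=cv2.INTER_CUBIC)
    for i in range(0,w,10): cv2.putText(c,str(u+i),(i*s,8),0,.3,(255,255,255)); cv2.line(c,(i*s,10),(i*s,16),(255,255,255))
    for i in range(10,h,10): cv2.putText(c,str(v+i),(0,i*s+3),0,.3,(255,255,255)); cv2.line(c,(20,i*s),(26,i*s),(255,255,255))
    return c
E
python3 - <<'E'
from h import *
t=cv2.imread("pics/top1.png"); s=cv2.imread("pics/side1.png")
a=np.hstack([crop(t,213,195,45,40,8),crop(t,325,182,70,45,6)[:320][:, :420] if 0 else cv2.copyMakeBorder(crop(t,325,182,70,45,6),0,50,0,0,0)])
b=np.hstack([cv2.copyMakeBorder(crop(s,235,160,45,40,7),0,0,0,45,0),cv2.copyMakeBorder(crop(s,312,233,84,56,5),0,0,0,0,0)])
b=cv2.copyMakeBorder(b,0,0,0,a.shape[1]-b.shape[1],0) if b.shape[1]<=a.shape[1] else b[:,:a.shape[1]]
cv2.imwrite("pics/c1.png",np.vstack([a,b]))
print(a.shape,b.shape)
E
```

```text
(320, 780, 3) (280, 780, 3)
```

View pics/c1.png

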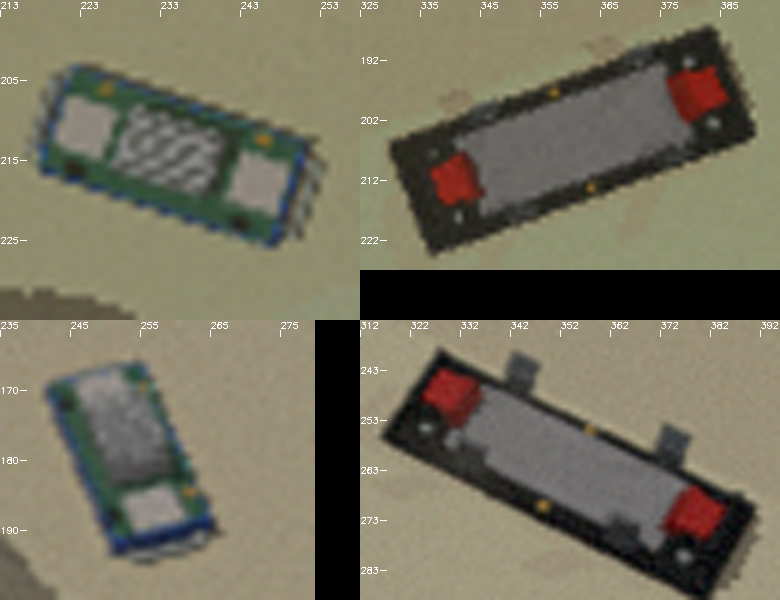

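Run:
```python
from h import *
def quad(n,pts,z):
    P=np.array([at(n,*p,z) for p in pts]); 
    print(n,"center",P.mean(0).round(1),"sides",[np.linalg.norm(P[i]-P[(i+1)%4]).round(1) for i in range(4)])
    L=(P[2]+P[3]-P[0]-P[1]) if np.linalg.norm(P[1]-P[2])>np.linalg.norm(P[0]-P[1]) else (P[1]+P[2]-P[0]-P[3])
    print("  long axis deg",np.degrees(np.arctan2(L[1],L[0])).round(1))
T=lambda o,s:lambda l:[(o[0]+(x)/s,o[1]+y/s) for x,y in l]
quad("top",T((213,195),8)([(78,65),(40,172),(275,245),(315,137)]),10)
p=[at("top",213+x/8,195+y/8,10) for x,y in((85,128),(260,182))]; print("pads",p,np.linalg.norm(p[0]-p[1]))
quad("top",T((325,182),6)([(352,26),(395,135),(72,255),(30,143)]),13)
# side, offsets: module crop starts y320; cradle x360
sm=[(x,y-320) for x,y in((42,388),(112,553),(215,520),(142,362))]
quad("side",T((235,160),7)([sm[0],sm[3],sm[2],sm[1]]),10)
sc=[(x-360,y-320) for x,y in((440,350),(755,503),(707,598),(383,437))]
quad("side",T((312,233),5)(sc),13)
# heatsink top center & red clips top
print(at("top",213+168/8,195+150/8,28),at("side",235+122/7,160+(425-320)/7,28))
```

```text
top center [513.2 240.   10. ] sides [np.float64(47.0), np.float64(102.1), np.float64(47.5), np.float64(103.1)]
  long axis deg -106.5
pads [array([523.93650063, 278.29516068,  10.        ]), array([502.20501986, 205.3777953 ,  10.        ])] 76.08678881026945
top center [ 546.7 -171.6   13. ] sides [np.float64(64.2), np.float64(188.5), np.float64(65.4), np.float64(188.4)]
  long axis deg 110.8
side center [508.7 239.5  10. ] sides [np.float64(47.1), np.float64(103.4), np.float64(47.6), np.float64(106.0)]
  long axis deg -107.2
side center [ 543.3 -173.6   13. ] sides [np.float64(185.7), np.float64(65.4), np.float64(186.1), np.float64(66.9)]
  long axis deg -69.0
[513.01087608 241.34379384  28.        ] [507.5549234  240.28903494  28.        ]
```

Both cameras agree to a few mm: the module is at about (511,240) with its axis at 73.5°. The cradle is at about (545,-172) with its axis at 110.9°. Sizes match those given, so I'll move over the module.

move_arm(
  commands=[
    {"travel":[-0.053,-0.028,0],"rotation":[0,0,10]},
    {"travel":[-0.106,-0.056,0],"rotation":[0,0,20]},
    {"travel":[-0.159,-0.084,0],"rotation":[0,0,30]},
    {"travel":[-0.212,-0.112,0],"rotation":[0,0,40]},
    {"travel":[-0.265,-0.14,0],"rotation":[0,0,50]},
  ],
)

```text
invalid input
```

```bash
cat >> h.py <<'E'
def to(x,y,z,yaw):
    "travel in mm and z turn to TCP x,y,z with tool y at yaw deg, vertical"
    o=manip.get_obs(); R=o["ee_rot"]; c,s=np.cos(np.radians(yaw)),np.sin(np.radians(yaw))
    Y=np.array([c,s,0]);Z=np.array([0,0,-1.]);T=np.c_[np.cross(Y,Z),Y,Z]
    from scipy.spatial.transform import Rotation as Q
    print("t",round(o["time"],2),"pos",o["ee_pos"].round(1),"gap",round(o["finger_gap"],3),"F",o["ft_force"].round(2),"grip",round(o["gripper_force"],1))
    print("travel mm",(R.T@(np.array([x,y,z])-o["ee_pos"])).round(1),"rotvec",Q.from_matrix(R.T@T).as_rotvec(degrees=True).round(2))
E
python3 -c "
from h import *
to(511,240,110,-16.5)"
```

```text
t 0.1 pos [265.9 565.  230.6] gap 1.0 F [ 0.46 -0.29  0.42] grip 0.0
travel mm [-360.1 -189.5  120.9] rotvec [-7.000e-02  7.000e-02  8.131e+01]
```

The call was refused, probably because each row needs "gripper".

move_arm(
  commands=[
    {"travel":[-0.053,-0.028,0],"rotation":[0,0,10],"gripper":0.085},
    {"travel":[-0.106,-0.056,0],"rotation":[0,0,20],"gripper":0.085},
    {"travel":[-0.159,-0.084,0],"rotation":[0,0,30],"gripper":0.085},
    {"travel":[-0.212,-0.112,0],"rotation":[0,0,40],"gripper":0.085},
    {"travel":[-0.265,-0.14,0],"rotation":[0,0,50],"gripper":0.085},
  ],
  force=40,
)

```text
time: 0.72
ee_pos: [447.1, 324.4, 231.1]
ee_rot: [[-0.25, 0.968, -0.0], [0.968, 0.25, -0.0], [0.0, -0.0, -1.0]]
ft_force: [0.5, -0.4, 0.4]
finger_gap: 0.997
gripper_force: 0.0
```

```bash
python3 -c "
from h import *
to(511,240,110,-16.5)"
```

```text
t 0.72 pos [447.1 324.4 231.1] gap 0.997 F [ 0.53 -0.39  0.44] grip 0.0
travel mm [-97.7  40.8 121.1] rotvec [-1.000e-02  0.000e+00  3.098e+01]
```

move_arm(
  commands=[
    {"travel":[-0.033,0.014,0.03],"rotation":[0,0,8],"gripper":0.07},
    {"travel":[-0.066,0.027,0.06],"rotation":[0,0,16],"gripper":0.07},
    {"travel":[-0.0977,0.0408,0.09],"rotation":[0,0,24],"gripper":0.07},
    {"travel":[-0.0977,0.0408,0.13],"rotation":[0,0,31],"gripper":0.07},
    {"travel":[-0.0977,0.0408,0.165],"rotation":[0,0,31],"gripper":0.07},
  ],
)

```text
time: 1.35
ee_pos: [510.6, 241.4, 64.7]
ee_rot: [[0.281, 0.96, -0.0], [0.96, -0.281, -0.001], [-0.001, -0.0, -1.0]]
ft_force: [-0.3, 0.5, 0.5]
finger_gap: 0.82
gripper_force: 0.0
```

```bash
python3 -c "
from h import *
to(511,240,11.5,-16.5)
a=manip.camera('side');b=manip.camera('top')
print(proj('side',(511,240,28)),proj('top',(511,240,28)))
cv2.imwrite('pics/c2.png',np.hstack([crop(a,215,130,78,80,5),crop(b,200,180,76,80,5)]))"
```

```text
t 1.35 pos [510.6 241.4  64.7] gap 0.82 F [-0.25  0.49  0.46] grip 0.0
travel mm [-1.2  0.8 53.2] rotvec [-0.02  0.05  0.19]
[253.41597866 174.56881583] [234.39606662 214.36670261]
```

View pics/c2.png

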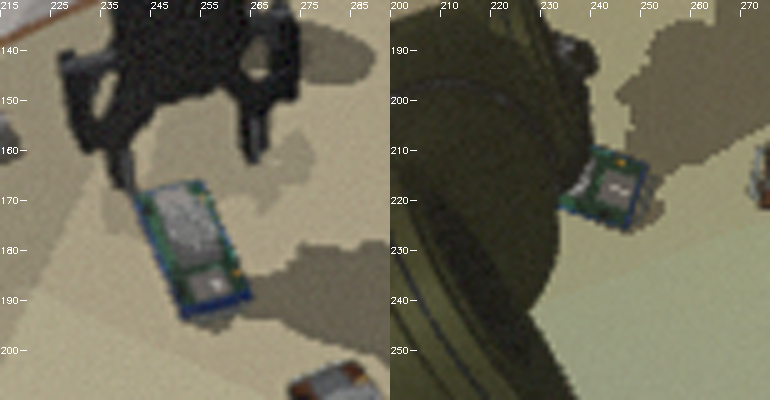

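The side view shows the open fingers above the module, with tips at about (238,169) and (265,162), and the heatsink centred near (253,175). I'll check how the tip midpoint projects.

```bash
python3 -c "
from h import *
d=np.array([.96,-.281,0])
for z in (70,75):
  for s in (-35,35): print(z,s,proj('side',np.array([510.6,241.4,z])+s*d).round(1))
"
```

```text
70 -35 [241.1 167.3]
70 35 [263.5 161.5]
75 -35 [241.  166.1]
75 35 [263.4 160.3]
```

move_arm(
  commands=[
    {"travel":[-0.001,0,0.02],"rotation":[0,0,0],"gripper":0.07},
    {"travel":[-0.001,0,0.04],"rotation":[0,0,0],"gripper":0.065},
    {"travel":[-0.001,0,0.052],"rotation":[0,0,0],"gripper":0.055},
    {"travel":[-0.001,0,0.052],"rotation":[0,0,0],"gripper":0.04},
    {"travel":[-0.001,0,0.052],"rotation":[0,0,0],"gripper":0.02},
  ],
  force=40,
)

```text
time: 2.08
ee_pos: [510.8, 241.3, 15.0]
ee_rot: [[0.279, 0.96, 0.001], [0.96, -0.279, 0.0], [0.001, 0.001, -1.0]]
ft_force: [0.9, 1.0, 1.1]
finger_gap: 0.293
gripper_force: 40.0
```

move_arm(
  commands=[
    {"travel":[0,0,0],"rotation":[0,0,0],"gripper":0.01},
    {"travel":[0,0,0],"rotation":[0,0,0],"gripper":0.01},
    {"travel":[0,0,0],"rotation":[0,0,0],"gripper":0.01},
    {"travel":[0,0,0],"rotation":[0,0,0],"gripper":0.01},
  ],
)

```text
time: 2.58
ee_pos: [510.9, 241.3, 14.9]
ee_rot: [[0.279, 0.96, 0.001], [0.96, -0.279, 0.001], [0.001, 0.001, -1.0]]
ft_force: [-0.4, -0.7, 5.3]
finger_gap: 0.29
gripper_force: 40.7
```

move_arm(
  commands=[
    {"travel":[0,0,-0.02],"rotation":[0,0,0],"gripper":0.01},
    {"travel":[0,0,-0.06],"rotation":[0,0,0],"gripper":0.01},
    {"travel":[0,0,-0.1],"rotation":[0,0,0],"gripper":0.01},
    {"travel":[0,0,-0.11],"rotation":[0,0,0],"gripper":0.01},
    {"travel":[0,0,-0.11],"rotation":[0,0,0],"gripper":0.01},
  ],
  force=50,
)

```text
time: 3.2
ee_pos: [510.4, 241.2, 124.9]
ee_rot: [[0.279, 0.96, 0.001], [0.96, -0.279, 0.001], [0.001, 0.001, -1.0]]
ft_force: [1.0, 0.5, -1.4]
finger_gap: 0.29
gripper_force: 49.6
```

```bash
python3 -c "
from h import *
to(545,-172.5,124,20.9)"
```

```text
t 3.2 pos [510.4 241.2 124.9] gap 0.29 F [ 1.02  0.47 -1.43] grip 49.6
travel mm [-387.7  148.6    0.7] rotvec [ 4.000e-02 -3.000e-02 -3.709e+01]
```

move_arm(
  commands=[
    {"travel":[-0.045,0.017,0],"rotation":[0,0,-5],"gripper":0.01},
    {"travel":[-0.095,0.036,0],"rotation":[0,0,-10],"gripper":0.01},
    {"travel":[-0.145,0.056,0],"rotation":[0,0,-15],"gripper":0.01},
    {"travel":[-0.195,0.075,0],"rotation":[0,0,-20],"gripper":0.01},
    {"travel":[-0.245,0.094,0],"rotation":[0,0,-25],"gripper":0.01},
  ],
)

```text
time: 3.82
ee_pos: [531.1, -22.0, 122.7]
ee_rot: [[-0.156, 0.988, -0.003], [0.988, 0.156, 0.0], [0.001, -0.003, -1.0]]
ft_force: [0.4, -0.9, -1.8]
finger_gap: 0.29
gripper_force: 49.6
```

```bash
python3 -c "
from h import *
to(545,-172.5,95,20.9)"
```

```text
t 3.83 pos [531.1 -22.  122.7] gap 0.29 F [ 0.41 -0.86 -1.77] grip 49.6
travel mm [-150.9   -9.7   27.6] rotvec [ -0.17  -0.07 -11.92]
```

move_arm(
  commands=[
    {"travel":[-0.045,-0.003,0],"rotation":[0,0,-4],"gripper":0.01},
    {"travel":[-0.09,-0.006,0.01],"rotation":[0,0,-8],"gripper":0.01},
    {"travel":[-0.13,-0.0085,0.02],"rotation":[0,0,-12],"gripper":0.01},
    {"travel":[-0.151,-0.0097,0.027],"rotation":[0,0,-12],"gripper":0.01},
    {"travel":[-0.151,-0.0097,0.027],"rotation":[0,0,-12],"gripper":0.01},
  ],
)

```text
time: 4.45
ee_pos: [544.7, -172.0, 95.9]
ee_rot: [[-0.352, 0.936, -0.003], [0.936, 0.352, 0.001], [0.001, -0.002, -1.0]]
ft_force: [-0.5, 0.3, -1.9]
finger_gap: 0.288
gripper_force: 49.6
```

```bash
python3 -c "
from h import *
to(545,-172.5,60,20.9)
a=manip.camera('side');b=manip.camera('top')
cv2.imwrite('pics/c3.png',np.hstack([crop(a,300,205,90,90,5),crop(b,325,165,70,90,5)]))"
```

```text
t 4.45 pos [ 544.7 -172.    95.9] gap 0.288 F [-0.49  0.34 -1.95] grip 49.6
travel mm [-0.6  0.2 35.9] rotvec [-0.13 -0.09 -0.31]
```

View pics/c3.png

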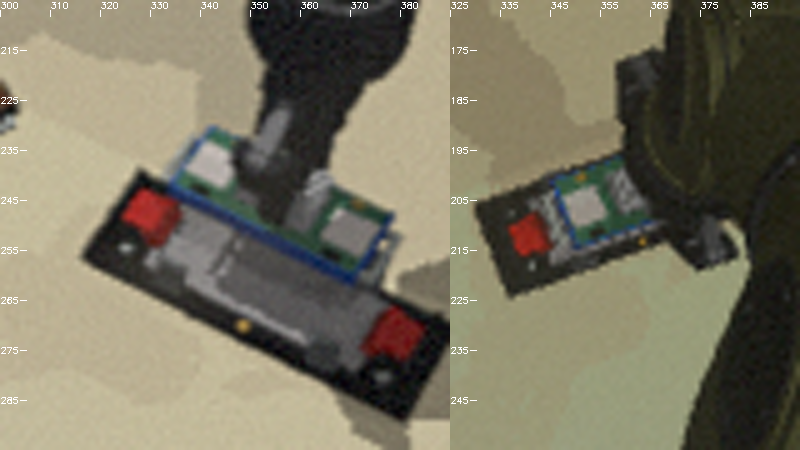

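Side view: the module is level above the cradle, with pads at about (342,237.6) and (370.6,251). Clips are near (330,248) and (379,272). Top view: the left pad is at (352.4,206.6).

```bash
python3 -c "
from h import *
o=manip.get_obs();L=o['ee_rot'][:,0];W=o['ee_rot'][:,1];p=o['ee_pos']
def rel(q,c,L=L,W=W): d=q-c; return (d@L).round(1),(d@W).round(1)
for z in (88,91):
  a=at('side',342,237.6,z);b=at('side',370.6,251,z);c=at('top',352.4,206.6,z)
  print(z,a,b,np.linalg.norm(a-b).round(1),rel((a+b)/2,p),'top pad',rel(c,p))
# cradle clips nose tops etc: side corners for base at h=0..8
for h in (0,4,8):
  S=np.mean([at('side',312+x/5,233+y/5,9+h) for x,y in((80,30),(395,183),(347,278),(23,117))],0)
  T=np.mean([at('top',325+x/6,182+y/6,9+h) for x,y in((352,26),(395,135),(72,255),(30,143))],0)
  print(h,S.round(1),T.round(1),rel(S,p),rel(T,p))
"
```

```text
88 [ 530.87746613 -131.1835336    88.        ] [ 559.74164213 -204.87514716   88.        ] 79.1 (np.float64(0.6), np.float64(-0.3)) top pad (np.float64(36.3), np.float64(-1.0))
91 [ 529.12622105 -132.6891921    91.        ] [ 557.89707649 -206.14255382   91.        ] 78.9 (np.float64(-0.0), np.float64(-2.4)) top pad (np.float64(36.8), np.float64(-1.3))
0 [ 545.5 -171.9    9. ] [ 547.3 -172.2    9. ] (np.float64(-3.3), np.float64(-1.5)) (np.float64(-4.2), np.float64(0.1))
4 [ 543.3 -173.6   13. ] [ 546.7 -171.6   13. ] (np.float64(-4.1), np.float64(-4.1)) (np.float64(-3.4), np.float64(-0.2))
8 [ 541.1 -175.3   17. ] [ 546.2 -170.9   17. ] (np.float64(-4.8), np.float64(-6.8)) (np.float64(-2.6), np.float64(-0.5))
```

```bash
python3 -c "
from h import *
to(545,-172.5,60,20.9); print(manip.get_obs()['ee_rot'].round(4))"
```

```text
t 4.55 pos [ 545.8 -168.5   96.9] gap 0.291 F [-0.76  1.12 -0.94] grip 49.6
travel mm [-3.5 -2.2 36.9] rotvec [ 0.01 -0.14 -0.01]
[[-3.566e-01  9.342e-01 -7.000e-04]
 [ 9.342e-01  3.566e-01  2.300e-03]
 [ 2.400e-03  1.000e-04 -1.000e+00]]
```

The arm was still settling, so I'll hold and measure again.

move_arm(
  commands=[
    {"travel":[0,0,0],"rotation":[0,0,0],"gripper":0.01},
    {"travel":[0,0,0],"rotation":[0,0,0],"gripper":0.01},
    {"travel":[0,0,0],"rotation":[0,0,0],"gripper":0.01},
  ],
)

```text
time: 4.92
ee_pos: [546.1, -170.4, 97.5]
ee_rot: [[-0.356, 0.934, 0.0], [0.934, 0.356, 0.0], [-0.0, 0.0, -1.0]]
ft_force: [-0.8, 0.1, -1.3]
finger_gap: 0.291
gripper_force: 49.6
```

```bash
python3 -c "
from h import *
to(545,-172.5,60,20.9)
a=manip.camera('side');b=manip.camera('top')
to(545,-172.5,60,20.9)
cv2.imwrite('pics/c4.png',np.hstack([crop(a,325,220,62,55,7),crop(b,325,185,50,55,7)]))"
```

```text
t 4.92 pos [ 546.1 -170.4   97.5] gap 0.291 F [-0.84  0.09 -1.31] grip 49.6
travel mm [-1.6 -1.8 37.5] rotvec [ 0.02  0.   -0.04]
t 5.03 pos [ 546.  -170.8   97.4] gap 0.291 F [ 0.48 -0.14 -1.78] grip 49.6
travel mm [-1.2 -1.5 37.4] rotvec [ 0.01  0.   -0.07]
```

View pics/c4.png

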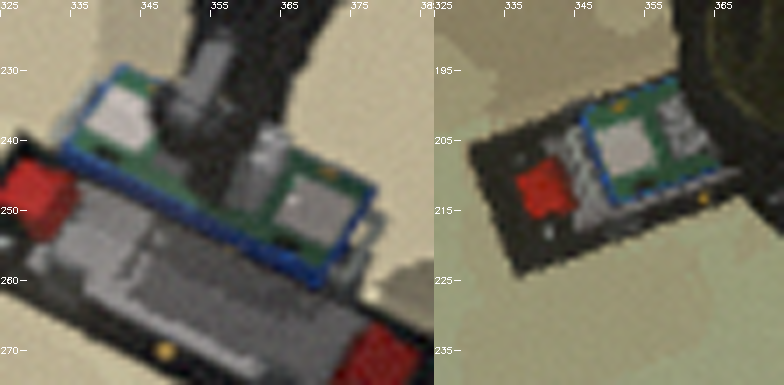

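Side view: pads at (342.4,236.9) and (369.6,250.0). Top view: pad at (352.3,206.0). I'll compare the held module and cradle within each camera.

```bash
python3 -c "
from h import *
p=np.array([546.,-170.7,97.4]);L=np.array([-.3567,.9342,0]);W=np.array([.9342,.3567,0])
rel=lambda q:((q-p)@L.T).round(1).tolist().__repr__()+' '+((q-p)@W).round(1).__repr__()
a=at('side',342.4,236.9,92.5);b=at('side',369.6,250,92.5);c=at('top',352.3,206,92.5)
print('side pads L,W',rel(a),rel(b)); print('top pad',rel(c))
for h in (0,4,8):
  S=np.mean([at('side',312+x/5,233+y/5,9+h) for x,y in((80,30),(395,183),(347,278),(23,117))],0)
  T=np.mean([at('top',325+x/6,182+y/6,9+h) for x,y in((352,26),(395,135),(72,255),(30,143))],0)
  print(h,'side',rel(S),'top',rel(T))
print(a,b,at('side',369.6,250,92.5))
"
```

```text
side pads L,W 41.3 np.float64(-0.8) -34.2 np.float64(-1.2)
top pad 38.8 np.float64(1.0)
0 side -1.0 np.float64(-0.9) top -1.9 np.float64(0.7)
4 side -1.8 np.float64(-3.6) top -1.1 np.float64(0.4)
8 side -2.5 np.float64(-6.2) top -0.3 np.float64(0.1)
[ 530.53912347 -132.39686632   92.5       ] [ 557.11689521 -203.10734451   92.5       ] [ 557.11689521 -203.10734451   92.5       ]
```

```bash
python3 -c "
from h import *
p=np.array([546.,-170.7,97.4]);L=np.array([-.3567,.9342,0]);W=np.array([.9342,.3567,0])
f=lambda n,u,v,z:print(n,((at(n,u,v,z)-p)@L).round(1),((at(n,u,v,z)-p)@W).round(1))
f('top',346.1,201.9,92.5);f('top',351.1,214.3,92.5)
for q in ((342.9,229.3),(334.3,240.3),(379,246.7),(371,257.9)):f('side',*q,92.5)
print(proj('top',p+L*52+np.array([0,0,-4.9])),proj('side',p+L*52-W*23+np.array([0,0,-4.9])),proj('side',p-L*52+W*23+np.array([0,0,-4.9])))
"
```

```text
top 52.1 19.7
top 51.7 -21.8
side 51.4 21.6
side 53.6 -21.1
side -49.8 20.4
side -47.2 -20.9
[348.43614759 207.78378031] [334.53117563 241.0806477 ] [380.26481709 246.37238758]
```

move_arm(
  commands=[
    {"travel":[-0.002,-0.0005,0.012],"rotation":[0,0,0],"gripper":0.01},
    {"travel":[-0.002,-0.0005,0.025],"rotation":[0,0,0],"gripper":0.01},
    {"travel":[-0.002,-0.0005,0.037],"rotation":[0,0,0],"gripper":0.01},
    {"travel":[-0.002,-0.0005,0.046],"rotation":[0,0,0],"gripper":0.01},
    {"travel":[-0.002,-0.0005,0.049],"rotation":[0,0,0],"gripper":0.01},
  ],
)

```text
time: 5.65
ee_pos: [545.6, -173.0, 47.3]
ee_rot: [[-0.355, 0.935, -0.001], [0.935, 0.355, 0.0], [0.001, -0.001, -1.0]]
ft_force: [-0.5, 0.2, -1.8]
finger_gap: 0.289
gripper_force: 49.6
```

move_arm(
  commands=[
    {"travel":[0,0,0.001],"rotation":[0,0,0],"gripper":0.01},
    {"travel":[0,0,0.002],"rotation":[0,0,0],"gripper":0.01},
    {"travel":[0,0,0.003],"rotation":[0,0,0],"gripper":0.01},
    {"travel":[0,0,0.003],"rotation":[0,0,0],"gripper":0.01},
  ],
)

```text
time: 6.15
ee_pos: [546.4, -173.2, 45.5]
ee_rot: [[-0.355, 0.935, 0.001], [0.935, 0.355, -0.0], [-0.0, 0.001, -1.0]]
ft_force: [-0.1, -0.3, -1.8]
finger_gap: 0.287
gripper_force: 49.6
```

move_arm(
  commands=[
    {"travel":[0,0,0.001],"rotation":[0,0,0],"gripper":0.01},
    {"travel":[0,0,0.002],"rotation":[0,0,0],"gripper":0.01},
    {"travel":[0,0,0.003],"rotation":[0,0,0],"gripper":0.01},
    {"travel":[0,0,0.004],"rotation":[0,0,0],"gripper":0.01},
    {"travel":[0,0,0.004],"rotation":[0,0,0],"gripper":0.01},
  ],
)

```text
time: 6.78
ee_pos: [546.3, -173.1, 41.2]
ee_rot: [[-0.355, 0.935, 0.0], [0.935, 0.355, 0.0], [0.0, 0.0, -1.0]]
ft_force: [1.7, 0.6, -1.0]
finger_gap: 0.287
gripper_force: 49.6
```

move_arm(
  commands=[
    {"travel":[0,0,0.001],"rotation":[0,0,0],"gripper":0.01},
    {"travel":[0,0,0.002],"rotation":[0,0,0],"gripper":0.01},
    {"travel":[0,0,0.002],"rotation":[0,0,0],"gripper":0.01},
  ],
)

```text
time: 7.15
ee_pos: [546.3, -173.1, 39.3]
ee_rot: [[-0.355, 0.935, 0.0], [0.935, 0.355, 0.0], [-0.0, 0.0, -1.0]]
ft_force: [1.9, 1.0, -1.3]
finger_gap: 0.291
gripper_force: 49.6
```

move_arm(
  commands=[
    {"travel":[0,0,0.001],"rotation":[0,0,0],"gripper":0.01},
    {"travel":[0,0,0.002],"rotation":[0,0,0],"gripper":0.01},
    {"travel":[0,0,0.002],"rotation":[0,0,0],"gripper":0.01},
  ],
)

```text
time: 7.52
ee_pos: [546.3, -173.1, 37.3]
ee_rot: [[-0.355, 0.935, 0.0], [0.935, 0.355, 0.0], [-0.0, 0.0, -1.0]]
ft_force: [1.9, 0.9, -1.8]
finger_gap: 0.288
gripper_force: 49.7
```

A light sideways touch on a guide, but no upward force yet. Continuing down in small steps.

move_arm(
  commands=[
    {"travel":[0,0.0003,0.001],"rotation":[0,0,0],"gripper":0.01},
    {"travel":[0,0.0005,0.002],"rotation":[0,0,0],"gripper":0.01},
    {"travel":[0,0.0005,0.002],"rotation":[0,0,0],"gripper":0.01},
  ],
)

```text
time: 7.9
ee_pos: [546.4, -173.2, 35.3]
ee_rot: [[-0.355, 0.935, -0.0], [0.935, 0.355, -0.0], [-0.0, -0.0, -1.0]]
ft_force: [0.7, -0.5, 1.2]
finger_gap: 0.291
gripper_force: 49.8
```

move_arm(
  commands=[
    {"travel":[0,0,0.0007],"rotation":[0,0,0],"gripper":0.01},
    {"travel":[0,0,0.0014],"rotation":[0,0,0],"gripper":0.01},
    {"travel":[0,0,0.0014],"rotation":[0,0,0],"gripper":0.01},
  ],
)

```text
time: 8.28
ee_pos: [546.5, -173.2, 34.2]
ee_rot: [[-0.355, 0.935, -0.0], [0.935, 0.355, -0.0], [-0.0, -0.0, -1.0]]
ft_force: [0.7, 0.3, 4.9]
finger_gap: 0.295
gripper_force: 50.4
```

Contact began at TCP z of about 35.5, so the cradle's underside is about 1–2 mm up. Releasing, then lifting.

move_arm(
  commands=[
    {"travel":[0,0,-0.001],"rotation":[0,0,0],"gripper":0.03},
    {"travel":[0,0,-0.001],"rotation":[0,0,0],"gripper":0.045},
    {"travel":[0,0,-0.002],"rotation":[0,0,0],"gripper":0.045},
    {"travel":[0,0,-0.02],"rotation":[0,0,0],"gripper":0.045},
    {"travel":[0,0,-0.05],"rotation":[0,0,0],"gripper":0.045},
  ],
)

```text
time: 8.9
ee_pos: [546.0, -172.8, 84.6]
ee_rot: [[-0.355, 0.935, -0.002], [0.935, 0.355, 0.0], [0.001, -0.001, -1.0]]
ft_force: [0.1, -0.3, 1.1]
finger_gap: 0.528
gripper_force: 0.0
```

move_arm(
  commands=[
    {"travel":[0,-0.02,-0.03],"rotation":[0,0,0],"gripper":0},
    {"travel":[0.0,-0.06,-0.06],"rotation":[0,0,0],"gripper":0},
    {"travel":[0.0,-0.1,-0.09],"rotation":[0,0,0],"gripper":0},
    {"travel":[0.0,-0.15,-0.09],"rotation":[0,0,0],"gripper":0},
    {"travel":[0.0,-0.15,-0.09],"rotation":[0,0,0],"gripper":0},
  ],
)

```text
time: 9.52
ee_pos: [401.6, -228.2, 175.1]
ee_rot: [[-0.35, 0.937, -0.004], [0.937, 0.35, -0.001], [-0.0, -0.004, -1.0]]
ft_force: [0.3, -1.0, -0.3]
finger_gap: 0.0
gripper_force: 0.0
```

```bash
python3 -c "
from h import *
to(546.5,-173.2,90,20.9)
a=manip.camera('side');b=manip.camera('top')
cv2.imwrite('pics/c5.png',np.hstack([crop(a,312,225,84,66,5),crop(b,322,175,74,66,5)]))"
```

```text
t 9.53 pos [ 401.6 -228.2  175.1] gap 0.0 F [ 0.34 -1.   -0.32] grip 0.0
travel mm [  0.8 155.3  84.5] rotvec [-0.23  0.   -0.41]
```

View pics/c5.png

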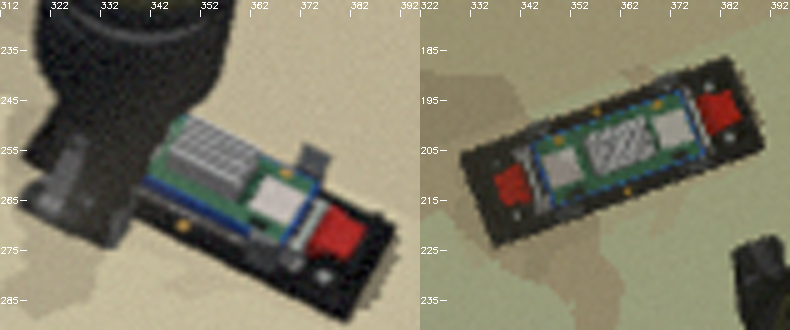

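The module sits between the guides on both clips. Top-view pads are at (350.4,207.6) and (373.0,200.6).

```bash
python3 -c "
from h import *
a=at('top',350.4,207.6,30);b=at('top',373,200.6,30);print(a,b,np.linalg.norm(a-b),(a+b)/2)
L=np.array([-.3567,.9342,0]);c=np.array([546,-173,55])
to(*(c-38*L),20.9)"
```

```text
[ 536.41674168 -136.57283425   30.        ] [ 559.97692519 -209.73905411   30.        ] 76.86597411178782 [ 548.19683344 -173.15594418   30.        ]
t 9.62 pos [ 406.6 -226.7  174.9] gap -0.001 F [-0.7   0.23 -0.75] grip 0.0
travel mm [-37.  149.3 120.2] rotvec [ 0.08  0.08 -0.15]
```

move_arm(
  commands=[
    {"travel":[-0.01,0.04,0.01],"rotation":[0,0,0],"gripper":0},
    {"travel":[-0.02,0.08,0.03],"rotation":[0,0,0],"gripper":0},
    {"travel":[-0.03,0.12,0.06],"rotation":[0,0,0],"gripper":0},
    {"travel":[-0.037,0.149,0.09],"rotation":[0,0,0],"gripper":0},
    {"travel":[-0.037,0.149,0.105],"rotation":[0,0,0],"gripper":0},
  ],
)

```text
time: 10.25
ee_pos: [562.3, -205.1, 67.3]
ee_rot: [[-0.359, 0.933, 0.003], [0.933, 0.359, 0.002], [0.001, 0.003, -1.0]]
ft_force: [-1.4, 0.4, 0.0]
finger_gap: -0.005
gripper_force: 0.0
```

move_arm(
  commands=[
    {"travel":[0,0,0],"rotation":[0,0,0],"gripper":0},
    {"travel":[0,0,0],"rotation":[0,0,0],"gripper":0},
    {"travel":[0,0,0],"rotation":[0,0,0],"gripper":0},
    {"travel":[0,0,0],"rotation":[0,0,0],"gripper":0},
  ],
)

```text
time: 10.75
ee_pos: [558.9, -208.4, 69.7]
ee_rot: [[-0.355, 0.935, 0.001], [0.935, 0.355, -0.0], [-0.001, 0.001, -1.0]]
ft_force: [-0.1, 0.7, -0.4]
finger_gap: 0.003
gripper_force: 0.0
```

```bash
python3 -c "
from h import *
to(560.6,-208.7,31,20.9)"
```

```text
t 10.75 pos [ 558.9 -208.4   69.7] gap 0.003 F [-0.11  0.67 -0.36] grip 0.0
travel mm [-0.9  1.4 38.7] rotvec [ 0.05  0.05 -0.13]
```

move_arm(
  commands=[
    {"travel":[-0.001,0.001,0.008],"rotation":[0,0,0],"gripper":0},
    {"travel":[-0.001,0.001,0.018],"rotation":[0,0,0],"gripper":0},
    {"travel":[-0.001,0.001,0.027],"rotation":[0,0,0],"gripper":0},
    {"travel":[-0.001,0.001,0.033],"rotation":[0,0,0],"gripper":0},
    {"travel":[-0.001,0.001,0.035],"rotation":[0,0,0],"gripper":0},
  ],
)

```text
time: 11.38
ee_pos: [559.7, -208.4, 33.2]
ee_rot: [[-0.355, 0.935, -0.001], [0.935, 0.355, 0.0], [0.001, -0.001, -1.0]]
ft_force: [-0.1, 0.7, 0.4]
finger_gap: -0.001
gripper_force: 0.0
```

move_arm(
  commands=[
    {"travel":[0,0,0.001],"rotation":[0,0,0],"gripper":0},
    {"travel":[0,0,0.002],"rotation":[0,0,0],"gripper":0},
    {"travel":[0,0,0.003],"rotation":[0,0,0],"gripper":0},
    {"travel":[0,0,0.003],"rotation":[0,0,0],"gripper":0},
  ],
)

```text
time: 11.88
ee_pos: [560.1, -208.5, 30.9]
ee_rot: [[-0.355, 0.935, 0.0], [0.935, 0.355, 0.0], [-0.0, 0.0, -1.0]]
ft_force: [0.5, 0.2, 0.2]
finger_gap: 0.005
gripper_force: 0.0
```

move_arm(
  commands=[
    {"travel":[0,0,0.0005],"rotation":[0,0,0],"gripper":0},
    {"travel":[0,0,0.001],"rotation":[0,0,0],"gripper":0},
    {"travel":[0,0,0.001],"rotation":[0,0,0],"gripper":0},
  ],
)

```text
time: 12.25
ee_pos: [560.0, -208.5, 29.8]
ee_rot: [[-0.355, 0.935, -0.0], [0.935, 0.355, 0.0], [0.0, 0.0, -1.0]]
ft_force: [-0.1, 0.0, -0.1]
finger_gap: 0.001
gripper_force: 0.0
```

move_arm(
  commands=[
    {"travel":[0,0,0.0005],"rotation":[0,0,0],"gripper":0},
    {"travel":[0,0,0.001],"rotation":[0,0,0],"gripper":0},
    {"travel":[0,0,0.001],"rotation":[0,0,0],"gripper":0},
  ],
)

```text
time: 12.62
ee_pos: [560.2, -208.6, 29.2]
ee_rot: [[-0.355, 0.935, 0.001], [0.935, 0.355, -0.0], [-0.0, 0.0, -1.0]]
ft_force: [-0.3, 0.3, 5.3]
finger_gap: 0.001
gripper_force: 2.5
```

move_arm(
  commands=[
    {"travel":[0,0,0.0005],"rotation":[0,0,0],"gripper":0},
    {"travel":[0,0,0.001],"rotation":[0,0,0],"gripper":0},
    {"travel":[0,0,0.001],"rotation":[0,0,0],"gripper":0},
  ],
)

```text
time: 13.0
ee_pos: [560.4, -208.4, 28.3]
ee_rot: [[-0.355, 0.935, 0.001], [0.935, 0.355, 0.0], [-0.0, 0.001, -1.0]]
ft_force: [-0.5, 1.1, 5.9]
finger_gap: -0.001
gripper_force: 3.1
```

move_arm(
  commands=[
    {"travel":[0,0,0.0005],"rotation":[0,0,0],"gripper":0},
    {"travel":[0,0,0.001],"rotation":[0,0,0],"gripper":0},
    {"travel":[0,0,0.001],"rotation":[0,0,0],"gripper":0},
  ],
)

```text
time: 13.38
ee_pos: [560.5, -208.2, 27.5]
ee_rot: [[-0.355, 0.935, 0.001], [0.935, 0.355, 0.0], [-0.0, 0.001, -1.0]]
ft_force: [-0.4, 0.8, 7.1]
finger_gap: 0.001
gripper_force: 3.7
```

move_arm(
  commands=[
    {"travel":[0,0,0.0004],"rotation":[0,0,0],"gripper":0},
    {"travel":[0,0,0.0008],"rotation":[0,0,0],"gripper":0},
    {"travel":[0,0,0.0008],"rotation":[0,0,0],"gripper":0},
  ],
)

```text
time: 13.75
ee_pos: [559.9, -208.5, 25.7]
ee_rot: [[-0.355, 0.935, -0.0], [0.935, 0.355, 0.0], [0.0, -0.0, -1.0]]
ft_force: [-0.1, -0.1, -0.8]
finger_gap: 0.003
gripper_force: 0.0
```

move_arm(
  commands=[
    {"travel":[0,0,0.0004],"rotation":[0,0,0],"gripper":0},
    {"travel":[0,0,0.0008],"rotation":[0,0,0],"gripper":0},
    {"travel":[0,0,0.0008],"rotation":[0,0,0],"gripper":0},
  ],
)

```text
time: 14.12
ee_pos: [559.9, -208.6, 25.1]
ee_rot: [[-0.355, 0.935, -0.0], [0.935, 0.355, 0.0], [0.0, -0.0, -1.0]]
ft_force: [-0.6, -0.4, 0.9]
finger_gap: 0.001
gripper_force: 0.0
```

The peak has passed and the force dropped. Now feeling for the bed in small steps.

move_arm(
  commands=[
    {"travel":[0,0,0.0002],"rotation":[0,0,0],"gripper":0},
    {"travel":[0,0,0.0004],"rotation":[0,0,0],"gripper":0},
    {"travel":[0,0,0.0004],"rotation":[0,0,0],"gripper":0},
  ],
)

```text
time: 14.5
ee_pos: [560.1, -208.5, 24.9]
ee_rot: [[-0.355, 0.935, 0.0], [0.935, 0.355, 0.0], [0.0, 0.0, -1.0]]
ft_force: [-0.4, -0.5, -0.4]
finger_gap: -0.002
gripper_force: 0.0
```

move_arm(
  commands=[
    {"travel":[0,0,0.0002],"rotation":[0,0,0],"gripper":0},
    {"travel":[0,0,0.0004],"rotation":[0,0,0],"gripper":0},
    {"travel":[0,0,0.0004],"rotation":[0,0,0],"gripper":0},
  ],
)

```text
time: 14.88
ee_pos: [560.1, -208.5, 24.6]
ee_rot: [[-0.355, 0.935, 0.0], [0.935, 0.355, -0.0], [-0.0, 0.0, -1.0]]
ft_force: [-0.1, 0.4, 1.3]
finger_gap: -0.003
gripper_force: 0.9
```

move_arm(
  commands=[
    {"travel":[0,0,0.0002],"rotation":[0,0,0],"gripper":0},
    {"travel":[0,0,0.0003],"rotation":[0,0,0],"gripper":0},
    {"travel":[0,0,0.0003],"rotation":[0,0,0],"gripper":0},
  ],
)

```text
time: 15.25
ee_pos: [560.1, -208.6, 24.5]
ee_rot: [[-0.355, 0.935, 0.0], [0.935, 0.355, -0.0], [-0.0, 0.0, -1.0]]
ft_force: [-0.1, 0.1, 5.2]
finger_gap: -0.004
gripper_force: 2.6
```

move_arm(
  commands=[
    {"travel":[0,0,0],"rotation":[0,0,0],"gripper":0},
    {"travel":[0,0,0],"rotation":[0,0,0],"gripper":0},
  ],
)

```text
time: 15.5
ee_pos: [560.1, -208.5, 24.5]
ee_rot: [[-0.355, 0.935, 0.0], [0.935, 0.355, -0.0], [-0.0, 0.0, -1.0]]
ft_force: [-1.4, -0.2, 5.0]
finger_gap: 0.001
gripper_force: 2.6
```

move_arm(
  commands=[
    {"travel":[0,0,0.0001],"rotation":[0,0,0],"gripper":0},
    {"travel":[0,0,0.0002],"rotation":[0,0,0],"gripper":0},
    {"travel":[0,0,0.0002],"rotation":[0,0,0],"gripper":0},
  ],
)

```text
time: 15.88
ee_pos: [560.1, -208.5, 24.5]
ee_rot: [[-0.355, 0.935, 0.0], [0.935, 0.355, -0.0], [-0.0, 0.0, -1.0]]
ft_force: [-0.5, 0.3, 6.0]
finger_gap: -0.002
gripper_force: 3.2
```

```bash
python3 -c "
from h import *
to(533.4,-137.7,75,20.9);print(manip.get_obs()['ee_pos'])"
```

```text
t 15.88 pos [ 560.1 -208.5   24.5] gap -0.002 F [-0.55  0.34  6.03] grip 3.2
travel mm [ 75.7   0.2 -50.6] rotvec [ 0.01  0.01 -0.1 ]
[ 560.1237668  -208.53730787   24.45272349]
```

Firm stop with no further travel. Lifting and moving to the +y pad.

move_arm(
  commands=[
    {"travel":[0,0,-0.02],"rotation":[0,0,0],"gripper":0},
    {"travel":[0,0,-0.05],"rotation":[0,0,0],"gripper":0},
    {"travel":[0.03,0,-0.05],"rotation":[0,0,0],"gripper":0},
    {"travel":[0.06,0,-0.05],"rotation":[0,0,0],"gripper":0},
    {"travel":[0.076,0,-0.05],"rotation":[0,0,0],"gripper":0},
  ],
)

```text
time: 16.5
ee_pos: [533.0, -135.8, 74.9]
ee_rot: [[-0.357, 0.934, 0.001], [0.934, 0.357, 0.001], [0.0, 0.001, -1.0]]
ft_force: [1.0, 0.3, -0.2]
finger_gap: 0.004
gripper_force: 0.0
```

move_arm(
  commands=[
    {"travel":[0,0,0],"rotation":[0,0,0],"gripper":0},
    {"travel":[0,0,0.005],"rotation":[0,0,0],"gripper":0},
    {"travel":[0,0,0.015],"rotation":[0,0,0],"gripper":0},
    {"travel":[0,0,0.025],"rotation":[0,0,0],"gripper":0},
    {"travel":[0,0,0.03],"rotation":[0,0,0],"gripper":0},
  ],
)

```text
time: 17.12
ee_pos: [532.5, -137.7, 42.8]
ee_rot: [[-0.355, 0.935, -0.001], [0.935, 0.355, 0.0], [0.001, -0.001, -1.0]]
ft_force: [0.1, 0.2, 0.2]
finger_gap: -0.001
gripper_force: 0.0
```

```bash
python3 -c "
from h import *
a=manip.camera('side')
to(533.4,-137.7,30,20.9)
cv2.imwrite('pics/c6.png',crop(a,312,225,84,66,8))"
```

```text
t 17.18 pos [ 532.4 -137.5   42.5] gap 0.0 F [ 1.12 -1.07 -0.55] grip 0.0
travel mm [-0.5  0.9 12.5] rotvec [-0.09 -0.06 -0.11]
```

View pics/c6.png

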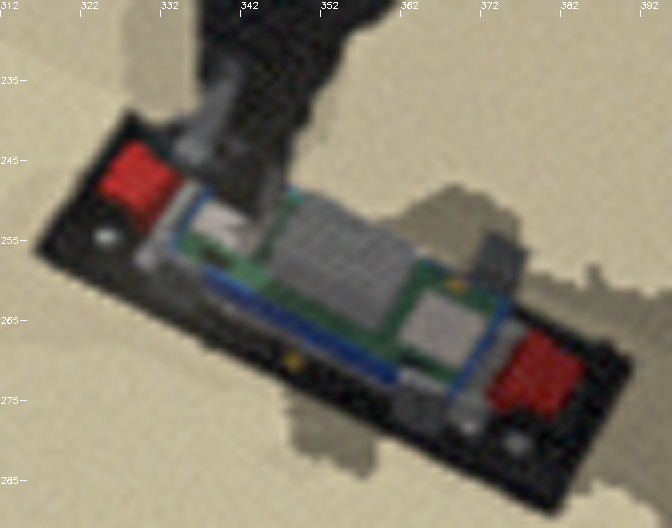

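The right (-y) end is down with its clip over the bar. The tool is above the left (+y) pad.

move_arm(
  commands=[
    {"travel":[0,0.001,0.004],"rotation":[0,0,0],"gripper":0},
    {"travel":[0,0.001,0.008],"rotation":[0,0,0],"gripper":0},
    {"travel":[0,0.001,0.011],"rotation":[0,0,0],"gripper":0},
    {"travel":[0,0.001,0.012],"rotation":[0,0,0],"gripper":0},
    {"travel":[0,0.001,0.012],"rotation":[0,0,0],"gripper":0},
  ],
)

```text
time: 17.8
ee_pos: [534.0, -137.1, 32.0]
ee_rot: [[-0.355, 0.935, 0.0], [0.935, 0.355, 0.0], [0.0, 0.0, -1.0]]
ft_force: [-0.3, -0.2, 0.6]
finger_gap: 0.002
gripper_force: 0.0
```

move_arm(
  commands=[
    {"travel":[0,0,0.0005],"rotation":[0,0,0],"gripper":0},
    {"travel":[0,0,0.001],"rotation":[0,0,0],"gripper":0},
    {"travel":[0,0,0.001],"rotation":[0,0,0],"gripper":0},
  ],
)

```text
time: 18.18
ee_pos: [534.0, -137.1, 31.0]
ee_rot: [[-0.355, 0.935, 0.0], [0.935, 0.355, 0.0], [0.0, 0.0, -1.0]]
ft_force: [-0.5, 0.6, 0.4]
finger_gap: -0.003
gripper_force: 0.0
```

move_arm(
  commands=[
    {"travel":[0,0,0.0005],"rotation":[0,0,0],"gripper":0},
    {"travel":[0,0,0.001],"rotation":[0,0,0],"gripper":0},
    {"travel":[0,0,0.001],"rotation":[0,0,0],"gripper":0},
  ],
)

```text
time: 18.55
ee_pos: [534.0, -137.1, 29.9]
ee_rot: [[-0.355, 0.935, -0.0], [0.935, 0.355, 0.0], [0.0, 0.0, -1.0]]
ft_force: [-0.1, -0.0, 0.0]
finger_gap: -0.002
gripper_force: 0.0
```

move_arm(
  commands=[
    {"travel":[0,0,0.0005],"rotation":[0,0,0],"gripper":0},
    {"travel":[0,0,0.001],"rotation":[0,0,0],"gripper":0},
    {"travel":[0,0,0.001],"rotation":[0,0,0],"gripper":0},
  ],
)

```text
time: 18.92
ee_pos: [534.0, -137.1, 28.9]
ee_rot: [[-0.355, 0.935, -0.0], [0.935, 0.355, 0.0], [0.0, -0.0, -1.0]]
ft_force: [0.2, 0.5, 0.7]
finger_gap: -0.0
gripper_force: 0.0
```

move_arm(
  commands=[
    {"travel":[0,0,0.0005],"rotation":[0,0,0],"gripper":0},
    {"travel":[0,0,0.001],"rotation":[0,0,0],"gripper":0},
    {"travel":[0,0,0.001],"rotation":[0,0,0],"gripper":0},
  ],
)

```text
time: 19.3
ee_pos: [534.1, -137.1, 28.2]
ee_rot: [[-0.355, 0.935, 0.0], [0.935, 0.355, 0.0], [-0.0, 0.0, -1.0]]
ft_force: [0.1, -0.9, 3.6]
finger_gap: 0.001
gripper_force: 1.5
```

move_arm(
  commands=[
    {"travel":[0,0,0.0005],"rotation":[0,0,0],"gripper":0},
    {"travel":[0,0,0.001],"rotation":[0,0,0],"gripper":0},
    {"travel":[0,0,0.001],"rotation":[0,0,0],"gripper":0},
  ],
)

```text
time: 19.68
ee_pos: [534.1, -137.0, 27.4]
ee_rot: [[-0.355, 0.935, 0.0], [0.935, 0.355, 0.0], [-0.0, 0.0, -1.0]]
ft_force: [-1.4, 0.1, 7.0]
finger_gap: -0.002
gripper_force: 3.2
```

move_arm(
  commands=[
    {"travel":[0,0,0.0004],"rotation":[0,0,0],"gripper":0},
    {"travel":[0,0,0.0008],"rotation":[0,0,0],"gripper":0},
    {"travel":[0,0,0.0008],"rotation":[0,0,0],"gripper":0},
  ],
)

```text
time: 20.05
ee_pos: [534.1, -136.9, 26.8]
ee_rot: [[-0.355, 0.935, 0.001], [0.935, 0.355, 0.0], [-0.0, 0.001, -1.0]]
ft_force: [-1.0, 0.2, 7.7]
finger_gap: -0.005
gripper_force: 4.1
```

move_arm(
  commands=[
    {"travel":[0,0,0.0003],"rotation":[0,0,0],"gripper":0},
    {"travel":[0,0,0.0006],"rotation":[0,0,0],"gripper":0},
    {"travel":[0,0,0.0006],"rotation":[0,0,0],"gripper":0},
  ],
)

```text
time: 20.42
ee_pos: [534.2, -136.9, 26.2]
ee_rot: [[-0.355, 0.935, 0.001], [0.935, 0.355, 0.0], [-0.0, 0.001, -1.0]]
ft_force: [-0.4, 1.2, 8.1]
finger_gap: 0.002
gripper_force: 4.1
```

move_arm(
  commands=[
    {"travel":[0,0,0.0003],"rotation":[0,0,0],"gripper":0},
    {"travel":[0,0,0.0006],"rotation":[0,0,0],"gripper":0},
    {"travel":[0,0,0.0006],"rotation":[0,0,0],"gripper":0},
  ],
)

```text
time: 20.8
ee_pos: [534.1, -136.9, 24.9]
ee_rot: [[-0.355, 0.935, 0.0], [0.935, 0.355, 0.0], [0.0, 0.0, -1.0]]
ft_force: [0.2, 0.2, 0.8]
finger_gap: -0.0
gripper_force: 0.4
```

Past the peak. Feeling gently for the bed.

move_arm(
  commands=[
    {"travel":[0,0,0.0002],"rotation":[0,0,0],"gripper":0},
    {"travel":[0,0,0.0004],"rotation":[0,0,0],"gripper":0},
    {"travel":[0,0,0.0004],"rotation":[0,0,0],"gripper":0},
  ],
)

```text
time: 21.18
ee_pos: [533.8, -137.3, 24.4]
ee_rot: [[-0.355, 0.935, -0.0], [0.935, 0.355, -0.0], [0.0, -0.0, -1.0]]
ft_force: [-0.1, 0.8, -0.0]
finger_gap: 0.003
gripper_force: 0.0
```

move_arm(
  commands=[
    {"travel":[0,0,0.0002],"rotation":[0,0,0],"gripper":0},
    {"travel":[0,0,0.0003],"rotation":[0,0,0],"gripper":0},
    {"travel":[0,0,0.0003],"rotation":[0,0,0],"gripper":0},
  ],
)

```text
time: 21.55
ee_pos: [534.0, -137.1, 24.3]
ee_rot: [[-0.355, 0.935, -0.0], [0.935, 0.355, 0.0], [0.0, 0.0, -1.0]]
ft_force: [0.5, 0.4, -0.1]
finger_gap: -0.002
gripper_force: 0.0
```

move_arm(
  commands=[
    {"travel":[0,0,0.0002],"rotation":[0,0,0],"gripper":0},
    {"travel":[0,0,0.0004],"rotation":[0,0,0],"gripper":0},
    {"travel":[0,0,0.0004],"rotation":[0,0,0],"gripper":0},
  ],
)

```text
time: 21.92
ee_pos: [534.0, -137.1, 23.8]
ee_rot: [[-0.355, 0.935, -0.0], [0.935, 0.355, 0.0], [0.0, 0.0, -1.0]]
ft_force: [-1.1, 0.6, -0.3]
finger_gap: 0.0
gripper_force: 0.0
```

move_arm(
  commands=[
    {"travel":[0,0,0.0002],"rotation":[0,0,0],"gripper":0},
    {"travel":[0,0,0.0003],"rotation":[0,0,0],"gripper":0},
    {"travel":[0,0,0.0003],"rotation":[0,0,0],"gripper":0},
  ],
)

```text
time: 22.3
ee_pos: [534.0, -137.1, 23.6]
ee_rot: [[-0.355, 0.935, 0.0], [0.935, 0.355, 0.0], [0.0, 0.0, -1.0]]
ft_force: [0.7, -0.5, 1.0]
finger_gap: -0.001
gripper_force: 0.2
```

move_arm(
  commands=[
    {"travel":[0,0,0.0001],"rotation":[0,0,0],"gripper":0},
    {"travel":[0,0,0.0002],"rotation":[0,0,0],"gripper":0},
    {"travel":[0,0,0.0002],"rotation":[0,0,0],"gripper":0},
  ],
)

```text
time: 22.68
ee_pos: [534.0, -137.1, 23.6]
ee_rot: [[-0.355, 0.935, 0.0], [0.935, 0.355, 0.0], [-0.0, 0.0, -1.0]]
ft_force: [-0.8, -0.3, 4.5]
finger_gap: 0.001
gripper_force: 2.0
```

move_arm(
  commands=[
    {"travel":[0,0,0.0001],"rotation":[0,0,0],"gripper":0},
    {"travel":[0,0,0.0002],"rotation":[0,0,0],"gripper":0},
    {"travel":[0,0,0.0002],"rotation":[0,0,0],"gripper":0},
  ],
)

```text
time: 23.05
ee_pos: [534.0, -137.1, 23.5]
ee_rot: [[-0.355, 0.935, 0.0], [0.935, 0.355, -0.0], [-0.0, 0.0, -1.0]]
ft_force: [-0.5, 0.7, 6.0]
finger_gap: -0.002
gripper_force: 3.2
```

Firm at z 23.5. I'll go back and check the -y pad, which should stop firmly at about the same height.

move_arm(
  commands=[
    {"travel":[0,0,-0.02],"rotation":[0,0,0],"gripper":0},
    {"travel":[0,0,-0.05],"rotation":[0,0,0],"gripper":0},
    {"travel":[-0.03,0,-0.05],"rotation":[0,0,0],"gripper":0},
    {"travel":[-0.06,0,-0.05],"rotation":[0,0,0],"gripper":0},
    {"travel":[-0.075,0,-0.05],"rotation":[0,0,0],"gripper":0},
  ],
)

```text
time: 23.68
ee_pos: [560.8, -209.3, 73.0]
ee_rot: [[-0.353, 0.936, 0.0], [0.936, 0.353, -0.001], [-0.001, -0.0, -1.0]]
ft_force: [-1.6, 0.5, 0.1]
finger_gap: 0.001
gripper_force: 0.0
```

move_arm(
  commands=[
    {"travel":[0,0,0],"rotation":[0,0,0],"gripper":0},
    {"travel":[0,0,0.01],"rotation":[0,0,0],"gripper":0},
    {"travel":[0,0,0.025],"rotation":[0,0,0],"gripper":0},
    {"travel":[0,0,0.037],"rotation":[0,0,0],"gripper":0},
    {"travel":[0,0,0.043],"rotation":[0,0,0],"gripper":0},
  ],
)

```text
time: 24.3
ee_pos: [559.9, -206.6, 28.8]
ee_rot: [[-0.356, 0.935, -0.002], [0.935, 0.356, 0.001], [0.001, -0.002, -1.0]]
ft_force: [-0.1, -0.7, 0.8]
finger_gap: -0.001
gripper_force: 0.0
```

move_arm(
  commands=[
    {"travel":[0,0,0.001],"rotation":[0,0,0],"gripper":0},
    {"travel":[0,0,0.002],"rotation":[0,0,0],"gripper":0},
    {"travel":[0,0,0.003],"rotation":[0,0,0],"gripper":0},
    {"travel":[0,0,0.003],"rotation":[0,0,0],"gripper":0},
  ],
)

```text
time: 24.8
ee_pos: [560.8, -207.3, 27.4]
ee_rot: [[-0.355, 0.935, 0.0], [0.935, 0.355, -0.0], [-0.0, 0.0, -1.0]]
ft_force: [-0.5, 0.3, 0.3]
finger_gap: 0.005
gripper_force: 0.0
```

move_arm(
  commands=[
    {"travel":[0,0,0.001],"rotation":[0,0,0],"gripper":0},
    {"travel":[0,0,0.002],"rotation":[0,0,0],"gripper":0},
    {"travel":[0,0,0.003],"rotation":[0,0,0],"gripper":0},
    {"travel":[0,0,0.003],"rotation":[0,0,0],"gripper":0},
  ],
)

```text
time: 25.3
ee_pos: [560.5, -207.2, 24.0]
ee_rot: [[-0.355, 0.935, -0.0], [0.935, 0.355, 0.0], [0.0, -0.0, -1.0]]
ft_force: [0.1, 0.1, 0.5]
finger_gap: 0.0
gripper_force: 0.0
```

move_arm(
  commands=[
    {"travel":[0,0,0.0002],"rotation":[0,0,0],"gripper":0},
    {"travel":[0,0,0.0004],"rotation":[0,0,0],"gripper":0},
    {"travel":[0,0,0.0004],"rotation":[0,0,0],"gripper":0},
  ],
)

```text
time: 25.68
ee_pos: [560.6, -207.2, 23.8]
ee_rot: [[-0.355, 0.935, -0.0], [0.935, 0.355, 0.0], [0.0, -0.0, -1.0]]
ft_force: [0.6, 0.2, -1.0]
finger_gap: -0.003
gripper_force: 0.0
```

move_arm(
  commands=[
    {"travel":[0,0,0.0001],"rotation":[0,0,0],"gripper":0},
    {"travel":[0,0,0.0003],"rotation":[0,0,0],"gripper":0},
    {"travel":[0,0,0.0003],"rotation":[0,0,0],"gripper":0},
  ],
)

```text
time: 26.05
ee_pos: [560.6, -207.2, 23.6]
ee_rot: [[-0.355, 0.935, 0.0], [0.935, 0.355, 0.0], [0.0, 0.0, -1.0]]
ft_force: [-0.4, -0.2, 1.2]
finger_gap: -0.001
gripper_force: 0.9
```

move_arm(
  commands=[
    {"travel":[0,0,0.0001],"rotation":[0,0,0],"gripper":0},
    {"travel":[0,0,0.0002],"rotation":[0,0,0],"gripper":0},
    {"travel":[0,0,0.0002],"rotation":[0,0,0],"gripper":0},
  ],
)

```text
time: 26.42
ee_pos: [560.7, -207.2, 23.6]
ee_rot: [[-0.355, 0.935, 0.0], [0.935, 0.355, -0.0], [-0.0, 0.0, -1.0]]
ft_force: [-1.2, -0.2, 4.6]
finger_gap: 0.001
gripper_force: 2.5
```

Firm at 23.6, level with the other end, so both ends are home. Retreating for one last look.

move_arm(
  commands=[
    {"travel":[0,0,-0.02],"rotation":[0,0,0],"gripper":0},
    {"travel":[0,0,-0.06],"rotation":[0,0,0],"gripper":0},
    {"travel":[0,-0.04,-0.1],"rotation":[0,0,0],"gripper":0},
    {"travel":[0.03,-0.09,-0.13],"rotation":[0,0,0],"gripper":0},
    {"travel":[0.07,-0.13,-0.15],"rotation":[0,0,0],"gripper":0},
  ],
)

```text
time: 27.05
ee_pos: [413.7, -189.2, 175.2]
ee_rot: [[-0.353, 0.936, 0.003], [0.936, 0.353, -0.002], [-0.003, 0.002, -1.0]]
ft_force: [0.7, 0.4, 0.6]
finger_gap: -0.003
gripper_force: 0.0
```

```bash
python3 -c "
from h import *
a=manip.camera('side');b=manip.camera('top')
cv2.imwrite('pics/c7.png',np.hstack([crop(a,312,225,84,66,5),crop(b,322,175,74,66,5)]))"
```

```text
(no output)
```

View pics/c7.png

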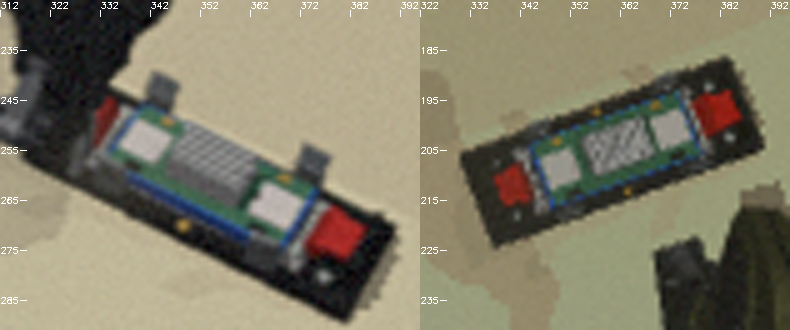

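The module lies level and centred, with both clips (top view (340,212) and (381,197)) over the bars. Handing in.

```bash
python3 -c "
from workcell import manip
print(manip.finish_job())"
```

```text
the job is handed in; nothing more can be done
None
```

The module is in the cradle with both ends pressed down to a firm stop at matching heights (pad tops at 23.5 and 23.6 mm), both clips look snapped over the bars, no press read above about 8 N, and the job is handed in (no verdict was returned).

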